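# Load the hardness test block into its nest and lock it in

## Robot

A 6-joint arm with a two-finger parallel gripper is mounted at the origin on a cart in front of the work surface, level with it; the furniture and walls round the work are solid. World frame = base frame: x ahead of the robot, y to its left, z up, the work surface at z = 0. Lengths are in m, angles in rad, forces in N, time in s.
With the tool pointing down it reaches from about 0.225 to 0.875 m from the base axis. Payload 3.4 kg.
Tool frame: the origin (TCP) lies at the very end of the fingers, on their centre line; the grasp point (between the pads) lies 19 mm behind it (manip.pinch_z is the distance from the TCP to the grasp point, in m); z points along the fingers, y is the line along which they close (so a half turn about z gives the same grasp; the last joint's range is limited). The gripper opens to 85 mm and grips with 20 to 120 N. Pads are 22 mm wide; open, the fingers measure 114 mm over their backs; the gripper's body (76 mm by 85 mm) begins 54 mm behind the grasp point. The pads swing forward as they close: fully open they stand 13 mm farther back than shut.
Start: joints at [-1.426, 0.276, 1.505, -0, 1.361, -0.121], TCP at [0.151, -0.555, 0.231] pointing down, gripper open.
Joint ranges: [-2.89, 2.89], [-0.75, 2.08], [0.22, 2.7], [-1.18, 4.32], [0.11, 2.71], [-2.7, 2.7]. Speed limits (rad/s): [2.57, 2.57, 3.14, 3.14, 3.14, 3.14].

## Interface

Orientations are given as a unit quaternion [w, x, y, z].
In Python, from rig import manip gives the robot as it stands. The module is installed in compiled form; this text tells all that it offers.
- The arm moves only by the shell command python3 -m jog 'ROWS' [FORCE]. ROWS is JSON, a list of rows, each an object of numbers: "dx", "dy", "dz": the shift along the tool's x, y, z each as a share of 25 cm, from -1 to 1; "ax", "ay", "az": the turn, a rotation vector about the tool's x, y, z each as a share of 90 degrees, from -1 to 1; "grip": the opening, from -1 (shut) to 1 (fully open), so that 0 is half open. A call has 1 to 5 rows; each row is the pose to reach, as a shift and turn from the pose commanded when the call began, along the tool's axes at that moment; what a row does not reach only later rows make up. A row lasts 1/12 s, in which the tool goes at most 41.7 mm and 7.16 degrees, less where a joint would pass 70% of its speed; a pose out of reach is approached as far as the arm can. A call with a number of a shift or a turn outside -1 to 1 is refused whole. A call with a gripper value outside its range is refused whole. The fingers move at their own pace and stop on an object; FORCE is the grip in N (left out, the last holds). Time passes only in rows, so rows that repeat a pose let the fingers close. It gives the time, the measured TCP pose, the force, the opening and the grip force at its end, in the units of the state.
- manip.get_state(): the state, without advancing time (a new reading comes with each control period).
- manip.get_image(name): name is "scene" or "top"; returns a dict with "img" (420x560x3 uint8, red, green, blue), "mtx" (3x3 intrinsics, pixels), "world_to_cam" (4x4, takes a point from world to camera coordinates). Camera axes: x right, y down, z forward; pixel columns grow to the right and rows downward; lengths in m; the calibration is good to about 2 mm. A picture is of the moment at which its call begins. There is no depth.
- manip.sign_off(): hands the job in; it is judged then, once.
The state is a dict: "clock": time; "qpos": joint angles; "qd": joint speeds; "effort": joint torques, N m; "position": TCP position; "ee_rot": TCP orientation; "contact_force": force on the tool from outside, world axes, zero at the start; "moment": the same for the moment, N m; "width": finger opening in m; "gripper_force": force on a finger pad.
Only numpy, scipy, OpenCV 4.12 (cv2) and the standard library are available. Lean on these libraries where they do the work, as an engineer would, in place of code of your own. Each camera call takes 0.05 s, during which the arm holds its last target. There are 200 camera calls.

## Task

Load the thin round steel test block that lies on the black nest fixture into its seat for the hardness check: nudge it with the fingertips across the top of the fixture until it drops over the rim and lies flat on the bottom of the round seat, then push the swing bar round over the block's edge until the bar is against its stop pin. Only push: do not lift the block off the fixture, press on it hard, or disturb the other things on the bench.

Things in the scene. Friction and masses are not known exactly. Their poses are not given: they have to be found in the camera images.
- nest: The black steel nest fixture, fixed on the bench: a plate 110 mm (own x) by 190 mm (own y), its flat top 26 mm above the bench. Origin: on the bench under the plate's centre. It turns between starts. No fences on its top; the round seat is near its +y end. The bar's stop pin (8 mm across, 11 mm high) stands on the top at 45, 54.5 mm, beside a 4 mm high rest for the bar's end.
- seat (a point): Centre of the floor of the seat: a round counterbore 51 mm across with a chamfered mouth, 7 mm deep from the plate's top, at 0, 45 mm in the nest's own x, y. The dark spot at its centre is only a mark.
- block_mid (a point): Centre (half-way up) of the test block: a plain loose steel disc 48 mm across and 9 mm thick, the only thing lying on the nest's top, about 0.16 kg. Seated, it stands 2 mm proud of the plate's top. The thicker, 56 mm disc on the bench beside the nest is another block and stays.
- bar_pivot (a point): Pivot (vertical axis) of the swing bar, half-way up the bar's thickness, near one corner of the nest, at -45, 66 mm in the nest's own x, y. The flat steel bar is 14 mm wide and 6 mm thick, its underside 4 mm above the plate's top, 94 mm from the pivot to the thumb stud at its other end.
- bar_stud (a point): Middle of the upright thumb stud on the free end of the bar: dark, 12 mm across, standing 14 mm above the bar (its top 50 mm above the bench). The stud or the bar's side may be pushed.
- bar (a joint): Angle of the swing bar about its upright pivot, rad: 0 = locked, the bar along the nest's +x over the rim of the seat and of the block, against its stop pin; grows counter-clockwise seen from above as it opens (1.57: along the nest's +y, its end past the plate's end); limit 1.9. Slight friction (under 2 N at the stud); stays where left. Passes 2 mm over a seated block, strikes one not seated.
- big_block: Bystander: steel disc 56 mm across, 16 mm thick, on the bench beside the nest. Origin: centre of its underside.
- eye_loupe: Bystander: black eye loupe 35 mm across, 41 mm tall, on the bench. Origin: centre of its underside.
- ring_a: Bystander: steel sleeve 30 mm across, 14 mm high, on the bench. Origin: centre of its underside.
- ring_b: Bystander: brass sleeve 26 mm across, 20 mm high, on the bench. Origin: centre of its underside.
- tin: Bystander: flat tin 67 mm across, 29 mm high, on the bench off the nest's -y end. Origin: centre of its underside.
- tweezer: Bystander: steel tweezers 122 mm long, 8 mm high, lying on the bench beside the nest. Origin: centre of the underside.
There are look-alikes about, which are no part of the job. Of the things like the part that bears block_mid, leave any that is orange, pink or purple; of the rest the smaller one is meant.

How it is judged:
On the way, in this order (a step that is already met when the one before it is completed fails the run):
1. the block has dropped into the seat and lies flat on its bottom (horizontal distance between block_mid and seat below 0.0035 m and z of block_mid in the frame of seat below 0.0065 m and angle between block_mid's own z axis and vertical below 0.05 rad), for 0.2 s.
2. the swing bar is over the block's edge, against its stop (value of joint bar below 0.08 rad), for 0.2 s.
At the end, for the whole second after the job is handed in: The block lies flat in the seat (centre within 3.5 mm of the seat's centre, within 2 mm of the bottom, tilt under 0.05 rad) and at rest, and the swing bar is within 0.08 rad of its stop (all of step 1 and value of joint bar below 0.08 rad and linear speed of block below 0.01 m/s); the robot touches nothing.
It fails at once if the block is lifted more than 6 mm off the fixture's top (z of block_mid in the frame of seat above 0.0175 m).
It fails at once if the block is pressed with more than 25 N (contact force between the fingers and block above 25 N).
It fails at once if a bystander is moved more than 15 mm (distance of any of big_block, eye_loupe, ring_a, ring_b, tin, tweezer from where it was at the start of the episode above 0.015 m).
It also fails if it takes over 48 s, if anything falls off the work surface, if the arm or the gripper's body presses on something with over 40 N, if the wrist force passes 120 N, or if a joint passes its speed limit or range.

## Working session

There is one attempt and no reset: what is moved stays moved. The work goes in short steps, Python scripts to look and compute and a shell command to move; the robot and the scene stay as the last step left them, time stands still between calls to the robot, and variables do not carry over. Pictures are saved under pics/ and viewed, at most 10 in all, crops included, and the job is handed in when it is done.

```bash
mkdir -p pics; cat > h.py <<'E'
import numpy as np, cv2
from rig import manip
def shot(n,f=None):
    d=manip.get_image(n)
    if f: cv2.imwrite('pics/'+f,d['img'][:,:,::-1])
    return d
def ray(d,u,v,z):
    R=d['world_to_cam'][:3,:3];t=d['world_to_cam'][:3,3]
    c=-R.T@t; r=R.T@np.linalg.inv(d['mtx'])@[u,v,1]
    return c+r*(z-c[2])/r[2]
def proj(d,p):
    q=d['mtx']@(d['world_to_cam']@np.r_[p,1])[:3]; return q[:2]/q[2]
E
python3 - <<'E'
from h import *
a=shot('top','t1.png');b=shot('scene','s1.png')
for d in(a,b):
    w=d['world_to_cam'];print((-w[:3,:3].T@w[:3,3]).round(3),w[:3,:3].round(2).tolist(),d['mtx'].round(1).tolist())
s=manip.get_state();print(s['position'],s['ee_rot'],s['width'])
E
```

```text
[0.391 0.076 1.037] [[0.02, -1.0, 0.01], [-0.99, -0.02, -0.14], [0.14, -0.0, -0.99]] [[533.5, 0.0, 284.1], [0.0, 533.5, 207.0], [0.0, 0.0, 1.0]]
[0.182 0.761 0.649] [[-0.89, -0.45, -0.01], [-0.26, 0.54, -0.8], [0.36, -0.71, -0.6]] [[465.3, 0.0, 277.4], [0.0, 465.3, 211.2], [0.0, 0.0, 1.0]]
[ 0.1509597  -0.55434276  0.23053007] [-8.29840422e-04  9.91180385e-01  1.32517001e-01 -1.70199220e-05] 0.08560003085431836
```

View pics/t1.png

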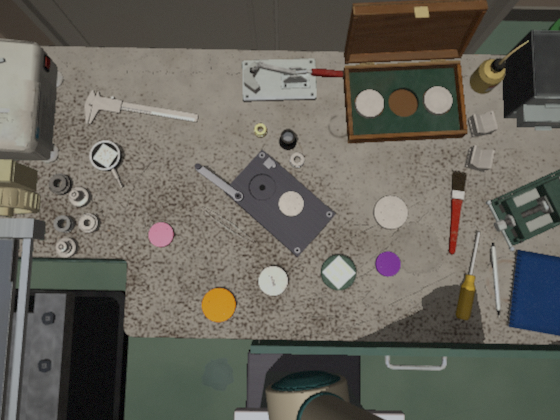

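View pics/s1.png

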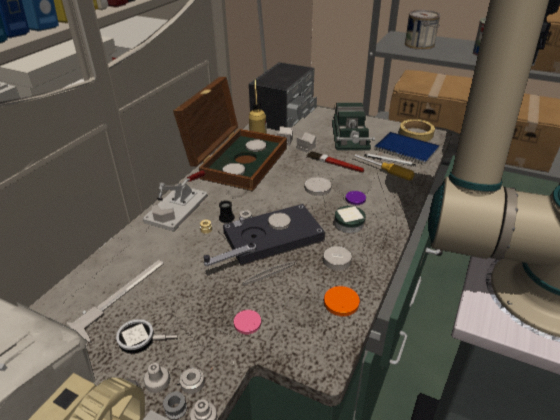

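The top view shows the nest at about (282,202) and a disc on its top at (291,204). The seat bore with its dark spot is at (262,187). The bar runs from its pivot at about (238,196) to the stud at (198,167). Candidates for the block, by top-view pixel:
- (291,204): disc on the nest, light steel
- (391,212): larger light disc on the bench
- (273,281): white disc on the bench
- (161,235): pink disc
- (388,264): purple disc
- (218,305): orange disc
- (370,103) and (438,100): discs in the box

I choose (291,204), as it is the only one on the nest and the smaller steel one. I'll check it in a crop.

```bash
python3 - <<'E'
from h import *
a=shot('top');b=shot('scene')
c=a['img'][130:270,180:350,::-1];c=cv2.resize(c,None,fx=4,fy=4,interpolation=cv2.INTER_CUBIC);cv2.imwrite('pics/t2.png',c[:, :680])
# disc on nest
for d,roi in((a,(270,185,315,225)),(b,(265,208,293,232))):
    x0,y0,x1,y1=roi;g=d['img'][y0:y1,x0:x1].min(2)
    m=(g>120).astype(np.uint8);n,l,s,ce=cv2.connectedComponentsWithStats(m);k=1+s[1:,4].argmax()
    u,v=ce[k]+[x0,y0];print('disc',u,v,s[k],ray(d,u,v,.035).round(4))
# plate dark mask in top
h=a['img'];m=((h.max(2)<85)).astype(np.uint8);m[:145]=0;m[260:]=0;m[:,:222]=0;m[:,345:]=0
m=cv2.morphologyEx(m,cv2.MORPH_OPEN,np.ones((5,5)));
cs=max(cv2.findContours(m,0,2)[0],key=cv2.contourArea);r=cv2.minAreaRect(cs);print(r)
for p in cv2.boxPoints(r):print(p,ray(a,*p,.026).round(4))
print('ctr',ray(a,*r[0],.026))
E
```

```text
disc 290.68525896414343 203.21513944223108 [  8   6  26  25 502] [0.5365 0.0603 0.035 ]
disc 278.89473684210526 219.66666666666666 [  4   5  21  14 228] [0.5358 0.0626 0.035 ]
((279.2406311035156, 202.6317138671875), (98.6622543334961, 58.15903854370117), 40.46222686767578)
[222.83676 192.74313] [0.5559 0.1906 0.026 ]
[260.5789  148.49374] [0.6442 0.1202 0.026 ]
[335.6445 212.5203] [ 0.5214 -0.026   0.026 ]
[297.90237 256.76968] [0.4359 0.045  0.026 ]
ctr [0.53859885 0.08206045 0.026     ]
```

View pics/t2.png

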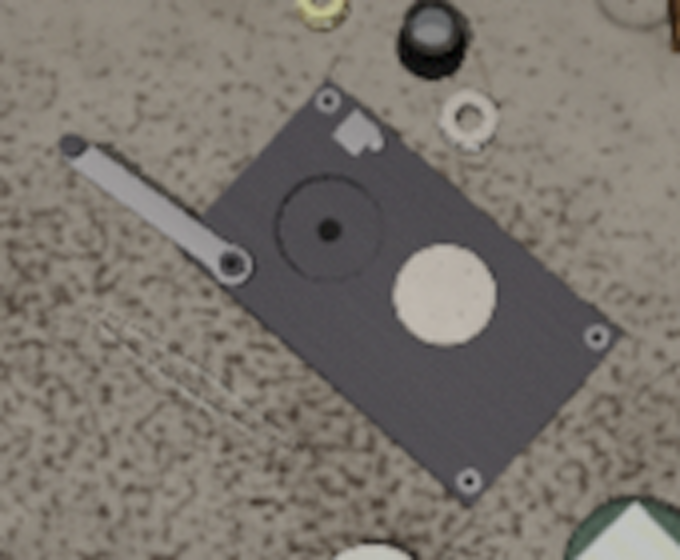

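The crop confirms a plain light steel disc on the nest at (291,204) full-frame, with these other points:
- Seat centre: (262.2,187.2)
- Pivot: (238,195.8)
- Stud: (198,166.5)
- Plate corners: (262.5,150), (335.5,213), (297.5,256.2)

The bar is open and clear of the plate. Next I'll work out the geometry and the approach.

```bash
cat >> h.py <<'E'
def tool(): 
    s=manip.get_state()
    w,x,y,z=s['ee_rot']; from scipy.spatial.transform import Rotation as R
    return s,R.from_quat([x,y,z,w]).as_matrix()
def togo(p):
    s,R=tool(); return R.T@(np.array(p)-s['position'])/.25
E
python3 - <<'E'
from h import *
a=shot('top')
f=lambda u,v,z:ray(a,u,v,z)[:2]
A,B,C=f(262.5,150,.026),f(335.5,213,.026),f(297.5,256.2,.026)
print('sizes',np.linalg.norm(A-B),np.linalg.norm(B-C),'ctr',(A+C)/2)
ey=(A-B)/np.linalg.norm(A-B);ex=np.array([ey[1],-ey[0]]);print('ex',ex,'ey',ey,'ey ang',np.degrees(np.arctan2(ey[1],ey[0])),'edge BC ex ang',np.degrees(np.arctan2(*(B-C)[::-1])))
c=(A+C)/2
for n,p,e in(('seat',f(262.25,187.25,.019),(0,45)),('pivot',f(238,195.8,.036),(-45,66)),('stud',f(198,166.5,.05),None),('block',f(290.7,203.2,.035),None)):
    print(n,p.round(4),'nest',(np.array([ex,ey])@(p-c)*1000).round(1),e)
s,b=f(262.25,187.25,.019),f(290.7,203.2,.035)
d=s-b;L=np.linalg.norm(d);d/=L;print('push',L,d,np.degrees(np.arctan2(d[1],d[0])))
_,R=tool();print('toolx ang',np.degrees(np.arctan2(R[1,0],R[0,0])))
start=np.r_[b-d*.045,.07];print('start',start,togo(start))
E
```

```text
sizes 0.18655610184127172 0.10994164555711076 ctr [0.53910464 0.0810701 ]
ex [ 0.76211239 -0.64744475] ey [0.64744475 0.76211239] ey ang 49.65077708093878 edge BC ex ang -40.577321415890275
seat [0.5691 0.1155] nest [ 0.6 45.7] (0, 45)
pivot [0.5489 0.1605] nest [-44.   66.9] (-45, 66)
stud [0.6012 0.2363] nest [-53.1 158.5] None
block [0.5366 0.0602] nest [ 11.6 -17.5] None
push 0.06415198291041661 [0.50743243 0.86169155] 59.50704428834401
toolx ang 15.226168846049406
start [0.51373973 0.02146683 0.07      ] [ 2.00502999 -1.84171073  0.64541013]
```

```bash
python3 -m jog '[{"dx":0.6,"dy":-0.55,"grip":-0.3},{"dx":0.6,"dy":-0.55,"grip":-0.3},{"dx":0.6,"dy":-0.55,"grip":-0.3},{"dx":0.6,"dy":-0.55,"grip":-0.3},{"dx":0.6,"dy":-0.55,"grip":-0.3}]'
python3 -m jog '[{"dx":0.6,"dy":-0.55,"grip":-0.3},{"dx":0.6,"dy":-0.55,"grip":-0.3},{"dx":0.6,"dy":-0.55,"grip":-0.3},{"dx":0.6,"dy":-0.55,"grip":-0.3},{"dx":0.6,"dy":-0.55,"grip":-0.3}]'
python3 -m jog '[{"dx":0.6,"dy":-0.55,"az":-0.35,"grip":-0.3},{"dx":0.6,"dy":-0.55,"az":-0.35,"grip":-0.3},{"dx":0.6,"dy":-0.55,"az":-0.35,"grip":-0.3},{"dx":0.6,"dy":-0.55,"az":-0.35,"grip":-0.3},{"dx":0.6,"dy":-0.55,"az":-0.35,"grip":-0.3}]'
python3 - <<'E'
from h import *
s,R=tool();print(s['clock'],s['position'],s['width'],R.round(3)[:,0],np.degrees(np.arctan2(R[1,0],R[0,0])),togo([.5137,.0215,.07]))
E
```

```text
0.25 [ 0.15101134 -0.55458289  0.23087947] 0.08548740893905958 [0.965 0.263 0.   ] 15.226168846049406 [ 2.0049115  -1.8418805   0.64541026]schema error: expected keys dx, dy, dz, ax, ay, az, grip
schema error: expected keys dx, dy, dz, ax, ay, az, grip
schema error: expected keys dx, dy, dz, ax, ay, az, grip
```

All keys are required in every row.

```bash
python3 -m jog '[{"dx":0.6,"dy":-0.55,"dz":0,"ax":0,"ay":0,"az":0,"grip":-0.3},{"dx":0.6,"dy":-0.55,"dz":0,"ax":0,"ay":0,"az":0,"grip":-0.3},{"dx":0.6,"dy":-0.55,"dz":0,"ax":0,"ay":0,"az":0,"grip":-0.3},{"dx":0.6,"dy":-0.55,"dz":0,"ax":0,"ay":0,"az":0,"grip":-0.3},{"dx":0.6,"dy":-0.55,"dz":0,"ax":0,"ay":0,"az":0,"grip":-0.3}]'
python3 -m jog '[{"dx":0.6,"dy":-0.55,"dz":0,"ax":0,"ay":0,"az":0,"grip":-0.3},{"dx":0.6,"dy":-0.55,"dz":0,"ax":0,"ay":0,"az":0,"grip":-0.3},{"dx":0.6,"dy":-0.55,"dz":0,"ax":0,"ay":0,"az":0,"grip":-0.3},{"dx":0.6,"dy":-0.55,"dz":0,"ax":0,"ay":0,"az":0,"grip":-0.3},{"dx":0.6,"dy":-0.55,"dz":0,"ax":0,"ay":0,"az":0,"grip":-0.3}]'
python3 -m jog '[{"dx":0.6,"dy":-0.55,"dz":0.2,"ax":0,"ay":0,"az":-0.35,"grip":-0.3},{"dx":0.6,"dy":-0.55,"dz":0.2,"ax":0,"ay":0,"az":-0.35,"grip":-0.3},{"dx":0.6,"dy":-0.55,"dz":0.2,"ax":0,"ay":0,"az":-0.35,"grip":-0.3},{"dx":0.6,"dy":-0.55,"dz":0.2,"ax":0,"ay":0,"az":-0.35,"grip":-0.3},{"dx":0.6,"dy":-0.55,"dz":0.2,"ax":0,"ay":0,"az":-0.35,"grip":-0.3}]'
python3 - <<'E'
from h import *
s,R=tool();print(s['clock'],s['position'],s['width'],R.round(3)[:,0],np.degrees(np.arctan2(R[1,0],R[0,0])),togo([.5137,.0215,.07]))
E
```

```text
clock: 0.67
position: [0.2603, -0.3804, 0.2312]
ee_rot: [-0.0, 0.991, 0.132, 0.0]
contact_force: [0.7, 0.5, -0.7]
width: 0.03
gripper_force: 0.0
clock: 1.08
position: [0.369, -0.2083, 0.2315]
ee_rot: [0.0, 0.991, 0.133, 0.0]
contact_force: [1.1, -0.1, -0.3]
width: 0.0297
gripper_force: 0.0
clock: 1.5
position: [0.4769, -0.0376, 0.1813]
ee_rot: [0.0, 0.917, 0.399, 0.0]
contact_force: [1.0, -1.4, 0.2]
width: 0.0297
gripper_force: 0.0
1.5 [ 0.47693296 -0.03761872  0.181316  ] 0.02972975881785836 [0.682 0.732 0.   ] 47.03544774495498 [ 0.27323301 -0.05390223  0.44525019]
```

```bash
python3 -m jog '[{"dx":0.27,"dy":-0.05,"dz":0.36,"ax":0,"ay":0,"az":-0.14,"grip":-0.3},{"dx":0.27,"dy":-0.05,"dz":0.36,"ax":0,"ay":0,"az":-0.14,"grip":-0.3},{"dx":0.27,"dy":-0.05,"dz":0.36,"ax":0,"ay":0,"az":-0.14,"grip":-0.3},{"dx":0.27,"dy":-0.05,"dz":0.36,"ax":0,"ay":0,"az":-0.14,"grip":-0.3},{"dx":0.27,"dy":-0.05,"dz":0.36,"ax":0,"ay":0,"az":-0.14,"grip":-0.3}]'
python3 - <<'E'
from h import *
s,R=tool();p=s['position'];print(s['clock'],p,s['width'],np.degrees(np.arctan2(R[1,0],R[0,0])),R[:,2])
a=shot('top');b=shot('scene')
print(proj(a,p),proj(b,p))
x=cv2.resize(a['img'][140:260,200:340,::-1],None,fx=3.5,fy=3.5,interpolation=2);y=cv2.resize(b['img'][160:280,190:330,::-1],None,fx=3.5,fy=3.5,interpolation=2)
cv2.imwrite('pics/m1.png',np.hstack([x,y])[:, :800] if 0 else cv2.resize(np.hstack([x,y]),(800,343)))
E
```

```text
clock: 1.92
position: [0.5125, 0.0187, 0.0903]
ee_rot: [-0.001, 0.868, 0.496, -0.002]
contact_force: [0.9, 0.8, 0.5]
width: 0.0297
gripper_force: 0.0
1.9167 [0.51250853 0.01868757 0.09034207] 0.02972803641142458 59.44491577055187 [-3.77850838e-03 -1.79459487e-04 -9.99992845e-01]
[314.26877924 212.46779498] [297.66205961 190.45017941]
```

View pics/m1.png

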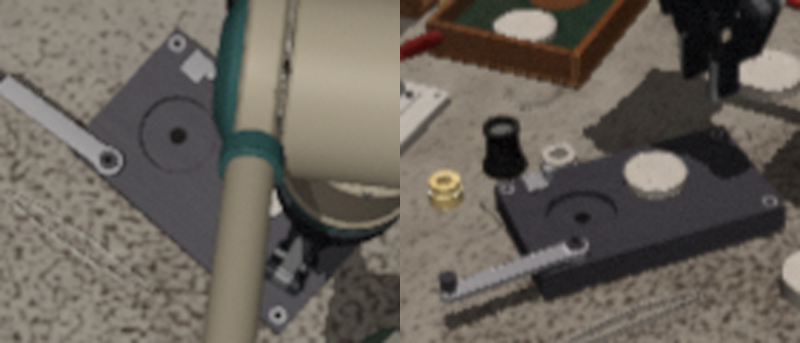

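The view shows the seat at scene (253,236), the disc at (279,220) and the near fingertip at (301,193). All of this agrees with the projection of the TCP. Now I'll descend behind the disc.

```bash
python3 -m jog '[{"dx":0,"dy":0,"dz":0.1,"ax":0,"ay":0,"az":0,"grip":-0.3},{"dx":0,"dy":0,"dz":0.18,"ax":0,"ay":0,"az":0,"grip":-0.3},{"dx":0,"dy":0,"dz":0.22,"ax":0,"ay":0,"az":0,"grip":-0.3},{"dx":0,"dy":0,"dz":0.24,"ax":0,"ay":0,"az":0,"grip":-0.3},{"dx":0,"dy":0,"dz":0.24,"ax":0,"ay":0,"az":0,"grip":-0.3}]'
python3 - <<'E'
from h import *
print(togo([.5137,.0215,.030]))
b=shot('scene');cv2.imwrite('pics/m2.png',cv2.resize(b['img'][170:270,210:350,::-1],None,fx=5,fy=5,interpolation=2))
E
```

```text
clock: 2.43
position: [0.5133, 0.0173, 0.0318]
ee_rot: [0.0, 0.869, 0.494, -0.0]
contact_force: [-0.1, 0.5, -0.3]
width: 0.0302
gripper_force: 0.0
[ 0.01503454 -0.00722356  0.00729265]
```

View pics/m2.png

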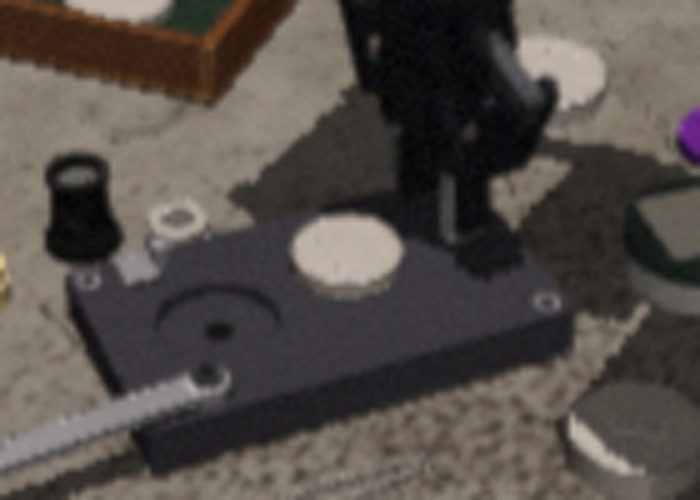

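The fingertips are just above the plate behind the disc, at crop (455,240), with the disc at (347,253) and ahead of them. I'll close the gap slowly and start pushing.

```bash
python3 -m jog '[{"dx":0.01,"dy":-0.007,"dz":0.006,"ax":0,"ay":0,"az":0,"grip":-0.3},{"dx":0.025,"dy":-0.007,"dz":0.006,"ax":0,"ay":0,"az":0,"grip":-0.3},{"dx":0.04,"dy":-0.007,"dz":0.006,"ax":0,"ay":0,"az":0,"grip":-0.3},{"dx":0.055,"dy":-0.007,"dz":0.006,"ax":0,"ay":0,"az":0,"grip":-0.3},{"dx":0.07,"dy":-0.007,"dz":0.006,"ax":0,"ay":0,"az":0,"grip":-0.3}]'
python3 -m jog '[{"dx":0.016,"dy":0,"dz":0,"ax":0,"ay":0,"az":0,"grip":-0.3},{"dx":0.032,"dy":0,"dz":0,"ax":0,"ay":0,"az":0,"grip":-0.3},{"dx":0.048,"dy":0,"dz":0,"ax":0,"ay":0,"az":0,"grip":-0.3},{"dx":0.064,"dy":0,"dz":0,"ax":0,"ay":0,"az":0,"grip":-0.3},{"dx":0.08,"dy":0,"dz":0,"ax":0,"ay":0,"az":0,"grip":-0.3}]'
python3 -m jog '[{"dx":0.016,"dy":0,"dz":0,"ax":0,"ay":0,"az":0,"grip":-0.3},{"dx":0.032,"dy":0,"dz":0,"ax":0,"ay":0,"az":0,"grip":-0.3},{"dx":0.048,"dy":0,"dz":0,"ax":0,"ay":0,"az":0,"grip":-0.3},{"dx":0.064,"dy":0,"dz":0,"ax":0,"ay":0,"az":0,"grip":-0.3},{"dx":0.08,"dy":0,"dz":0,"ax":0,"ay":0,"az":0,"grip":-0.3}]'
python3 - <<'E'
from h import *
print(togo([.554,.0899,.030]))
b=shot('scene');cv2.imwrite('pics/m3.png',cv2.resize(b['img'][170:270,210:350,::-1],None,fx=5,fy=5,interpolation=2))
g=b['img'][205:250,235:300];m=(g.min(2)>120).astype(np.uint8);n,l,s,ce=cv2.connectedComponentsWithStats(m)
for k in range(1,n):
    if s[k,4]>60:print(s[k],ce[k]+[235,205],ray(b,*(ce[k]+[235,205]),.035))
print('spot',ray(b,210+219/5,170+331/5,.019))
E
```

```text
clock: 2.9
position: [0.5215, 0.0345, 0.0305]
ee_rot: [0.0, 0.869, 0.495, 0.0]
contact_force: [0.0, 1.1, -0.2]
width: 0.0294
gripper_force: 0.0
clock: 3.32
position: [0.5311, 0.0515, 0.03]
ee_rot: [0.0, 0.869, 0.495, -0.0]
contact_force: [-0.1, -1.1, 0.9]
width: 0.03
gripper_force: 0.9
clock: 3.73
position: [0.5415, 0.0688, 0.0301]
ee_rot: [0.0, 0.869, 0.495, -0.0]
contact_force: [-0.2, -1.2, 1.2]
width: 0.0298
gripper_force: 0.9
[9.82945117e-02 4.07526761e-05 2.86225373e-04]
[ 19  16  21  13 173] [262.75722543 227.73988439] [0.55416435 0.10169853 0.035     ]
spot [0.56765963 0.1175378  0.019     ]
```

View pics/m3.png

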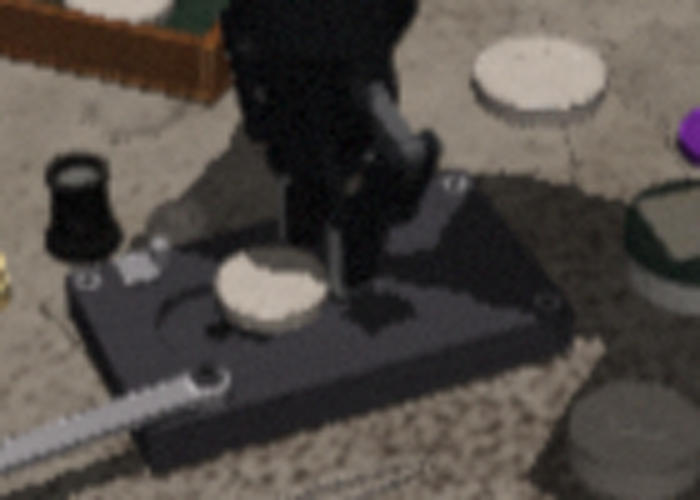

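The disc's leading part is already over the seat. It sits at crop (272,285), and the seat spot at (219,331) is just ahead. Before the drop I'll fit the visible rim, with rays cast onto the disc's top plane, to check lateral alignment.

```bash
cat > fit.py <<'E'
from h import *
from scipy.optimize import least_squares
def fit(b,box,z=.035,th=(120,)):
    x0,y0,x1,y1=box;g=cv2.resize(b['img'][y0:y1,x0:x1].min(2),None,fx=4,fy=4,interpolation=2)
    for t in th:
        m=(g>t).astype(np.uint8);c=max(cv2.findContours(m,0,1)[0],key=cv2.contourArea)
        h=cv2.convexHull(c)[:,0]
        c=c[:,0]; c=np.array([q for q in c if abs(cv2.pointPolygonTest(h.reshape(-1,1,2),(float(q[0]),float(q[1])),True))<1.5])
        P=np.array([ray(b,x0+(q[0]+.5)/4-.5,y0+(q[1]+.5)/4-.5,z)[:2] for q in c])
        r=least_squares(lambda p:np.hypot(*(P-p).T)-.024,P.mean(0),loss='soft_l1',f_scale=.001)
        print('thr',t,len(P),'ctr',r.x.round(4),'rms',np.sqrt(np.mean(r.fun**2)).round(4))
    return r.x
E
python3 - <<'E'
from fit import *
b=shot('scene');c=fit(b,(245,210,288,245),th=(90,110,130))
d=np.array([.5074,.8617]);r=np.array([.8617,-.5074])
s=ray(b,253.8,236.2,.019)[:2];print('seat',s,'to seat along',(s-c)@d,'right',(s-c)@r)
p=manip.get_state()['position'][:2];print('block from tcp',(c-p)@d,(c-p)@r)
# seat spot measured darkest
g=b['img'][228:244,243:262].min(2).astype(int);v,u=np.where(g<30);print(len(u),u.mean()+243,v.mean()+228, g.min())
E
```

```text
thr 90 157 ctr [0.5551 0.0992] rms 0.002
thr 110 157 ctr [0.5552 0.0966] rms 0.0024
thr 130 151 ctr [0.5552 0.0951] rms 0.0033
seat [0.56765963 0.1175378 ] to seat along 0.025695469078900066 right -0.0006196507068011877
block from tcp 0.029127029194496258 -0.0016073008670402101
17 253.64705882352942 235.23529411764707 11
```

The lateral error is under about 1 mm and there are about 24 mm to go. I'll carry on, more slowly towards the end.

```bash
python3 -m jog '[{"dx":0.012,"dy":0,"dz":0,"ax":0,"ay":0,"az":0,"grip":-0.3},{"dx":0.024,"dy":0,"dz":0,"ax":0,"ay":0,"az":0,"grip":-0.3},{"dx":0.036,"dy":0,"dz":0,"ax":0,"ay":0,"az":0,"grip":-0.3},{"dx":0.048,"dy":0,"dz":0,"ax":0,"ay":0,"az":0,"grip":-0.3},{"dx":0.06,"dy":0,"dz":0,"ax":0,"ay":0,"az":0,"grip":-0.3}]'
python3 -m jog '[{"dx":0.006,"dy":0,"dz":0,"ax":0,"ay":0,"az":0,"grip":-0.3},{"dx":0.012,"dy":0,"dz":0,"ax":0,"ay":0,"az":0,"grip":-0.3},{"dx":0.018,"dy":0,"dz":0,"ax":0,"ay":0,"az":0,"grip":-0.3},{"dx":0.024,"dy":0,"dz":0,"ax":0,"ay":0,"az":0,"grip":-0.3},{"dx":0.028,"dy":0,"dz":0,"ax":0,"ay":0,"az":0,"grip":-0.3}]'
python3 - <<'E'
from h import *
print(togo([.554,.0899,.030]))
b=shot('scene');cv2.imwrite('pics/m4.png',cv2.resize(b['img'][190:260,210:310,::-1],None,fx=7,fy=7,interpolation=2))
E
```

```text
clock: 4.25
position: [0.5491, 0.0815, 0.0301]
ee_rot: [0.0, 0.869, 0.495, -0.0]
contact_force: [-1.1, -0.9, 0.6]
width: 0.0303
gripper_force: 0.8
clock: 4.67
position: [0.5527, 0.0877, 0.03]
ee_rot: [-0.0, 0.869, 0.495, 0.0]
contact_force: [-0.4, -1.0, 0.3]
width: 0.0301
gripper_force: 0.3
[ 1.03110991e-02 -1.40844353e-04  7.94711695e-05]
```

View pics/m4.png

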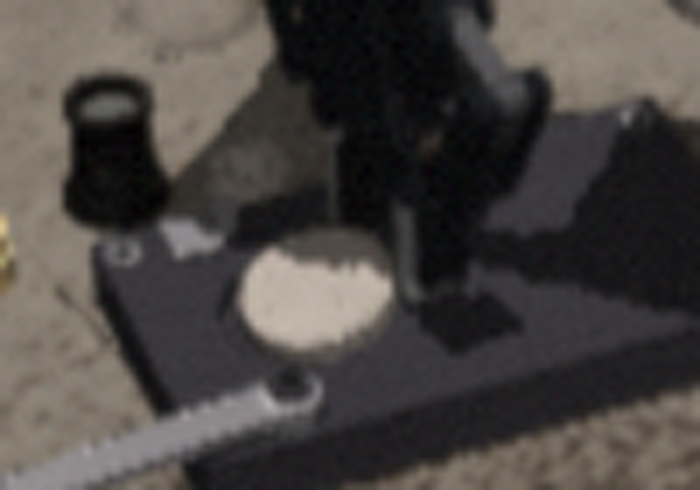

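The disc, at crop (317,293), now covers the seat, and its leading edge is dipping. The last few millimetres go slowly.

```bash
python3 -m jog '[{"dx":0.003,"dy":0,"dz":0,"ax":0,"ay":0,"az":0,"grip":-0.3},{"dx":0.006,"dy":0,"dz":0,"ax":0,"ay":0,"az":0,"grip":-0.3},{"dx":0.009,"dy":0,"dz":0,"ax":0,"ay":0,"az":0,"grip":-0.3},{"dx":0.011,"dy":0,"dz":0,"ax":0,"ay":0,"az":0,"grip":-0.3},{"dx":0.011,"dy":0,"dz":0,"ax":0,"ay":0,"az":0,"grip":-0.3}]'
python3 - <<'E'
from fit import *
b=shot('scene');cv2.imwrite('pics/m5.png',cv2.resize(b['img'][190:260,210:310,::-1],None,fx=7,fy=7,interpolation=2))
for z in(.028,.035):fit(b,(238,218,276,245),z,(90,110))
E
```

```text
clock: 5.13
position: [0.5539, 0.0898, 0.03]
ee_rot: [-0.0, 0.869, 0.495, 0.0]
contact_force: [-0.8, -0.4, -1.1]
width: 0.0301
gripper_force: 0.2
thr 90 164 ctr [0.5692 0.1162] rms 0.0017
thr 110 152 ctr [0.5697 0.115 ] rms 0.002
thr 90 164 ctr [0.5649 0.1233] rms 0.0019
thr 110 152 ctr [0.5654 0.122 ] rms 0.0022
```

View pics/m5.png

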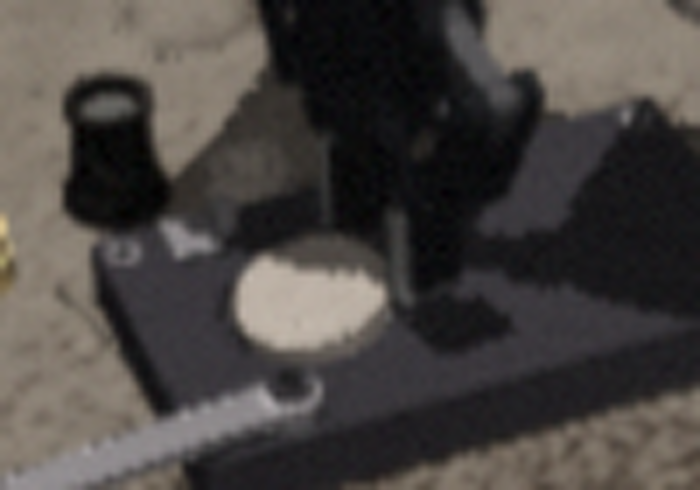

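The disc has moved on to crop (311,300), but I can't tell yet whether it is flat. The tips at z = 0.030 m clear a seated disc, so I'll push on gently.

```bash
python3 -m jog '[{"dx":0.003,"dy":0,"dz":0,"ax":0,"ay":0,"az":0,"grip":-0.3},{"dx":0.006,"dy":0,"dz":0,"ax":0,"ay":0,"az":0,"grip":-0.3},{"dx":0.008,"dy":0,"dz":0,"ax":0,"ay":0,"az":0,"grip":-0.3},{"dx":0.008,"dy":0,"dz":0,"ax":0,"ay":0,"az":0,"grip":-0.3},{"dx":0.008,"dy":0,"dz":0,"ax":0,"ay":0,"az":0,"grip":-0.3}]'
python3 -m jog '[{"dx":0.003,"dy":0,"dz":0,"ax":0,"ay":0,"az":0,"grip":-0.3},{"dx":0.006,"dy":0,"dz":0,"ax":0,"ay":0,"az":0,"grip":-0.3},{"dx":0.008,"dy":0,"dz":0,"ax":0,"ay":0,"az":0,"grip":-0.3},{"dx":0.008,"dy":0,"dz":0,"ax":0,"ay":0,"az":0,"grip":-0.3},{"dx":0.008,"dy":0,"dz":0,"ax":0,"ay":0,"az":0,"grip":-0.3}]'
python3 - <<'E'
from fit import *
b=shot('scene')
for z in(.028,.035):fit(b,(238,218,276,245),z,(90,110))
E
```

```text
clock: 5.6
position: [0.555, 0.0916, 0.0301]
ee_rot: [0.0, 0.869, 0.495, 0.0]
contact_force: [-0.1, -0.2, -0.5]
width: 0.03
gripper_force: 0.0
clock: 6.02
position: [0.556, 0.0932, 0.0301]
ee_rot: [0.0, 0.869, 0.495, 0.0]
contact_force: [0.8, 0.1, -0.7]
width: 0.0299
gripper_force: 0.0
thr 90 169 ctr [0.5679 0.1192] rms 0.0041
thr 110 156 ctr [0.5679 0.1175] rms 0.005
thr 90 169 ctr [0.5636 0.1262] rms 0.0043
thr 110 156 ctr [0.5635 0.1244] rms 0.0051
```

The push force fell to zero, and the rim fits the seat at z = 0.028 m, so the disc has dropped in. I'll raise the tool and shut the fingers, then plan the bar sweep with the tip at z = 0.043 m. That height clears the bar, the pin, the loupe and the block, and still meets the stud.

```bash
python3 -m jog '[{"dx":0,"dy":0,"dz":-0.15,"ax":0,"ay":0,"az":0,"grip":-0.3},{"dx":0,"dy":0,"dz":-0.3,"ax":0,"ay":0,"az":0,"grip":-1},{"dx":0,"dy":0,"dz":-0.3,"ax":0,"ay":0,"az":0,"grip":-1},{"dx":0,"dy":0,"dz":-0.3,"ax":0,"ay":0,"az":0,"grip":-1},{"dx":0,"dy":0,"dz":-0.3,"ax":0,"ay":0,"az":0,"grip":-1}]'
cat > arc.py <<'E'
from h import *
ex=np.array([.762,-.647]);ey=np.array([.647,.762]);piv=np.array([.5485,.1605])
def at(deg,r=.094,z=.043):
    t=np.radians(deg);return np.r_[piv+r*(np.cos(t)*ex+np.sin(t)*ey),z]
E
python3 - <<'E'
from arc import *
st=manip.get_state();print(st['clock'],st['qpos'].round(2) if hasattr(st['qpos'],'round') else st['qpos'])
p0=at(114);print('start',p0,togo(p0))
s,R=tool();q=at(114)
for a in(105,99,93,87,81,75,69,63,57,51,45,39,33,28,24,20,17,14,12,10,8):print(a,((R.T@(at(a)-q))/.25).round(3))
E
```

```text
clock: 6.48
position: [0.5555, 0.0931, 0.105]
ee_rot: [-0.0, 0.869, 0.495, -0.0]
contact_force: [-0.0, 0.2, -0.4]
width: 0.0001
gripper_force: 0.0
6.4833 [ 0.04  0.36  1.72 -0.    1.06  0.58]
start [0.57492628 0.25067234 0.043     ] [ 0.58162734 -0.25455744  0.24785525]
105 [ 0.01   0.058 -0.   ]
99 [ 0.012  0.097 -0.   ]
93 [ 0.009  0.137 -0.   ]
87 [ 0.003  0.175 -0.   ]
81 [-0.008  0.213 -0.   ]
75 [-0.023  0.25  -0.   ]
69 [-0.041  0.285 -0.   ]
63 [-0.063  0.318 -0.   ]
57 [-0.088  0.348 -0.   ]
51 [-0.116  0.375 -0.   ]
45 [-0.147  0.4   -0.   ]
39 [-0.18   0.421 -0.   ]
33 [-0.215  0.438 -0.   ]
28 [-0.246  0.45  -0.   ]
24 [-0.271  0.457 -0.   ]
20 [-0.297  0.463  0.   ]
17 [-0.316  0.466  0.   ]
14 [-0.336  0.468  0.   ]
12 [-0.349  0.469  0.   ]
10 [-0.362  0.469  0.   ]
8 [-0.375  0.469  0.   ]
```

```bash
python3 -m jog '[{"dx":0.58,"dy":-0.255,"dz":0,"ax":0,"ay":0,"az":0,"grip":-1},{"dx":0.58,"dy":-0.255,"dz":0,"ax":0,"ay":0,"az":0,"grip":-1},{"dx":0.58,"dy":-0.255,"dz":0,"ax":0,"ay":0,"az":0,"grip":-1},{"dx":0.58,"dy":-0.255,"dz":0,"ax":0,"ay":0,"az":0,"grip":-1},{"dx":0.58,"dy":-0.255,"dz":0,"ax":0,"ay":0,"az":0,"grip":-1}]'
python3 - <<'E'
from fit import *
from arc import *
print(togo(at(114)))
a=shot('top');b=shot('scene')
x=cv2.resize(a['img'][140:260,180:340,::-1],(400,300),interpolation=2);y=cv2.resize(b['img'][180:300,190:350,::-1],(400,300),interpolation=2)
cv2.imwrite('pics/m6.png',np.hstack([x,y]))
c=fit(a,(245,170,280,205),.028,(110,130));print('expected seat top-view',[.5691,.1155])
c=fit(b,(238,218,276,245),.028,(90,110,130))
E
```

```text
clock: 6.9
position: [0.5747, 0.2563, 0.103]
ee_rot: [-0.002, 0.868, 0.497, 0.0]
contact_force: [0.4, -0.6, -0.4]
width: -0.0
gripper_force: 0.0
[-0.01961267  0.01285805  0.23992227]
thr 110 171 ctr [0.5685 0.1152] rms 0.0035
thr 130 165 ctr [0.5688 0.1147] rms 0.0034
expected seat top-view [0.5691, 0.1155]
thr 90 173 ctr [0.5671 0.1192] rms 0.005
thr 110 152 ctr [0.5677 0.1174] rms 0.0051
thr 130 148 ctr [0.5689 0.1163] rms 0.006
```

View pics/m6.png

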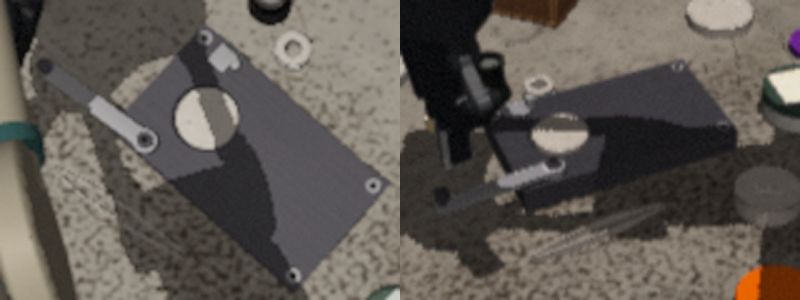

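The disc is centred in the seat in both views: top mosaic (207,119), with its dark gap all round, and scene mosaic (560,132), low in the bore. The stud is at (45,66) in the top mosaic, and the tool stands beyond it on the opening side. I'll descend and sweep.

```bash
python3 -m jog '[{"dx":0,"dy":0,"dz":0,"ax":0,"ay":0,"az":0,"grip":-1},{"dx":0,"dy":0,"dz":0.12,"ax":0,"ay":0,"az":0,"grip":-1},{"dx":0,"dy":0,"dz":0.22,"ax":0,"ay":0,"az":0,"grip":-1},{"dx":0,"dy":0,"dz":0.248,"ax":0,"ay":0,"az":0,"grip":-1},{"dx":0,"dy":0,"dz":0.248,"ax":0,"ay":0,"az":0,"grip":-1}]'
python3 -m jog '[{"dx":0.005,"dy":0.02,"dz":0,"ax":0,"ay":0,"az":0,"grip":-1},{"dx":0.01,"dy":0.058,"dz":0,"ax":0,"ay":0,"az":0,"grip":-1},{"dx":0.012,"dy":0.097,"dz":0,"ax":0,"ay":0,"az":0,"grip":-1},{"dx":0.009,"dy":0.137,"dz":0,"ax":0,"ay":0,"az":0,"grip":-1},{"dx":0.003,"dy":0.175,"dz":0,"ax":0,"ay":0,"az":0,"grip":-1}]'
python3 - <<'E'
from arc import *
s,R=tool();print(togo(at(87)))
for a in(81,75,69,63,57,51,45,39,33,28,24,20,17,14,12,10):print(a,togo(at(a)).round(3))
E
```

```text
clock: 7.42
position: [0.5728, 0.2482, 0.0404]
ee_rot: [-0.001, 0.869, 0.494, -0.003]
contact_force: [1.2, -0.6, -0.2]
width: -0.0004
gripper_force: 0.0
clock: 7.83
position: [0.6147, 0.2281, 0.0441]
ee_rot: [0.0, 0.869, 0.495, 0.001]
contact_force: [-1.3, -0.3, 0.3]
width: 0.0001
gripper_force: 0.5
[-0.00105602 -0.00743328  0.00427446]
81 [-0.012  0.03   0.004]
75 [-0.026  0.067  0.004]
69 [-0.044  0.102  0.004]
63 [-0.066  0.135  0.004]
57 [-0.091  0.165  0.004]
51 [-0.119  0.192  0.004]
45 [-0.15   0.217  0.004]
39 [-0.184  0.238  0.004]
33 [-0.219  0.255  0.004]
28 [-0.249  0.267  0.004]
24 [-0.275  0.274  0.004]
20 [-0.3    0.28   0.004]
17 [-0.32   0.283  0.004]
14 [-0.339  0.285  0.004]
12 [-0.352  0.286  0.004]
10 [-0.366  0.286  0.004]
```

```bash
python3 -m jog '[{"dx":-0.011,"dy":0.038,"dz":0,"ax":0,"ay":0,"az":0,"grip":-1},{"dx":-0.026,"dy":0.075,"dz":0,"ax":0,"ay":0,"az":0,"grip":-1},{"dx":-0.044,"dy":0.11,"dz":0,"ax":0,"ay":0,"az":0,"grip":-1},{"dx":-0.066,"dy":0.143,"dz":0,"ax":0,"ay":0,"az":0,"grip":-1},{"dx":-0.091,"dy":0.173,"dz":0,"ax":0,"ay":0,"az":0,"grip":-1}]'
python3 -m jog '[{"dx":-0.028,"dy":0.027,"dz":0,"ax":0,"ay":0,"az":0,"grip":-1},{"dx":-0.059,"dy":0.052,"dz":0,"ax":0,"ay":0,"az":0,"grip":-1},{"dx":-0.092,"dy":0.073,"dz":0,"ax":0,"ay":0,"az":0,"grip":-1},{"dx":-0.127,"dy":0.09,"dz":0,"ax":0,"ay":0,"az":0,"grip":-1},{"dx":-0.158,"dy":0.102,"dz":0,"ax":0,"ay":0,"az":0,"grip":-1}]'
python3 - <<'E'
from arc import *
for a in(28,24,20,17,14,12,10,8):print(a,togo(at(a)).round(3))
a=shot('top');b=shot('scene')
x=cv2.resize(a['img'][140:260,180:340,::-1],(400,300),interpolation=2);y=cv2.resize(b['img'][180:300,190:350,::-1],(400,300),interpolation=2)
cv2.imwrite('pics/m7.png',np.hstack([x,y]))
E
```

```text
clock: 8.25
position: [0.6368, 0.1858, 0.0426]
ee_rot: [-0.001, 0.869, 0.495, -0.002]
contact_force: [-7.3, -0.3, 2.9]
width: 0.0003
gripper_force: 3.4
clock: 8.67
position: [0.6325, 0.1409, 0.042]
ee_rot: [-0.005, 0.869, 0.494, -0.006]
contact_force: [-16.3, 6.8, 9.2]
width: 0.0001
gripper_force: 8.7
28 [ 0.014  0.028 -0.004]
24 [-0.011  0.035 -0.004]
20 [-0.036  0.041 -0.004]
17 [-0.056  0.044 -0.004]
14 [-0.075  0.046 -0.004]
12 [-0.088  0.047 -0.004]
10 [-0.102  0.047 -0.004]
8 [-0.115  0.047 -0.004]
```

View pics/m7.png

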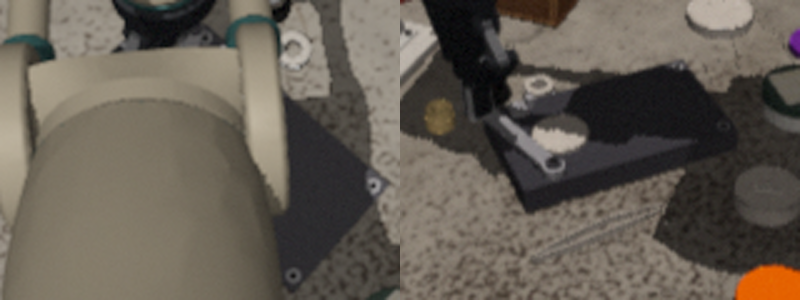

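The bar is partly closed, seen in the scene mosaic from (553,162) to (495,112). The tool, though, is being deflected inward with about 17 N radially. I'll stop and work out the bar's angle relative to the tool.

```bash
python3 - <<'E'
from arc import *
b=shot('scene')
P=ray(b,251.2,244.8,.036)[:2];Q=ray(b,190+97/2.5,180+114/2.5,.036)[:2];v=Q-P
print(P,Q,'len',np.linalg.norm(v),'bar deg',np.degrees(np.arctan2(v@ey,v@ex)))
s,R=tool();t=s['position'][:2]-piv;print('tcp',s['position'],'r',np.linalg.norm(t),'deg',np.degrees(np.arctan2(t@ey,t@ex)),s['contact_force'],s['moment'])
cv2.imwrite('pics/m8.png',cv2.resize(b['img'][170:260,190:290,::-1],None,fx=6,fy=6,interpolation=2))
for n,p in(('tcp',s['position']),('stud@30',at(30,z=.05)),('stud@20',at(20,z=.05)),('stud@40',at(40,z=.05))):print(n,((proj(b,p)-[190,170])*6).round())
E
```

```text
[0.54909583 0.16051149] [0.62150202 0.1273038 ] len 0.07965806273863531 bar deg 15.696331239966966
tcp [0.63235322 0.14071272 0.04208237] r 0.08615625141803086 deg 27.05647570225391 [-13.75768372   5.0183456    6.29186832] [ 0.75951408  2.40975333 -0.17397471]
tcp [185. 333.]
stud@30 [157. 314.]
stud@20 [192. 292.]
stud@40 [128. 339.]
```

View pics/m8.png

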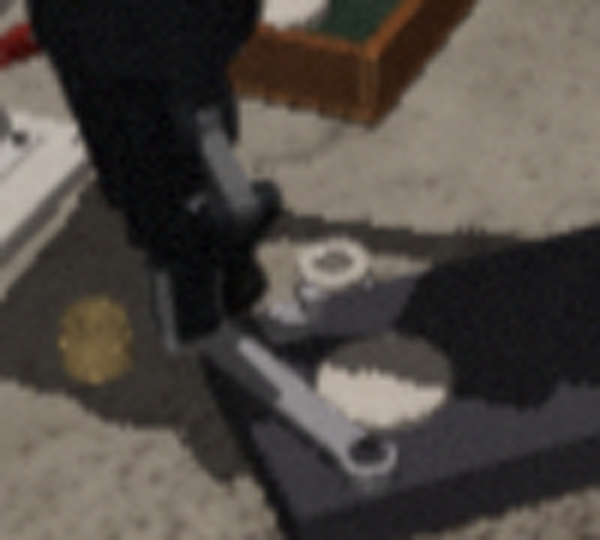

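The bar is at about 16–20° and the block is undisturbed. The stud is on the corner between the tool's +y and -x faces, so the push has become mostly radial. I'll back off along +x, shift outward along +y, then push squarely along -x.

```bash
python3 - <<'E'
from arc import *
s,R=tool();W=lambda x,y:np.r_[piv+x*ex+y*ey,.043]
c=at(28)
for n,p in(('behind',W(.087,.053)),('end',W(.091,.0167))):print(n,p,(R.T@(p-c)/.25).round(3))
E
python3 -m jog '[{"dx":0.05,"dy":-0.01,"dz":0,"ax":0,"ay":0,"az":0,"grip":-1},{"dx":0.09,"dy":-0.01,"dz":0,"ax":0,"ay":0,"az":0,"grip":-1},{"dx":0.09,"dy":0,"dz":0,"ax":0,"ay":0,"az":0,"grip":-1}]'
python3 - <<'E'
from arc import *
s,R=tool();W=lambda x,y:np.r_[piv+x*ex+y*ey,.043]
print('behind',togo(W(.087,.055)),'end',togo(W(.091,.0167)))
E
```

```text
behind [0.649085 0.144597 0.043   ] [ 0.032  0.022 -0.001]
end [0.6286469 0.1143484 0.043    ] [-0.113  0.013  0.001]
clock: 9.07
position: [0.6488, 0.161, 0.0422]
ee_rot: [-0.002, 0.869, 0.495, -0.002]
contact_force: [0.5, 0.0, -0.7]
width: 0.0001
gripper_force: 0.0
behind [-0.04788271  0.03583594 -0.00343021] end [-0.20152554  0.02572355 -0.00305785]
```

```bash
python3 -m jog '[{"dx":0,"dy":0.02,"dz":0,"ax":0,"ay":0,"az":0,"grip":-1},{"dx":0,"dy":0.035,"dz":0,"ax":0,"ay":0,"az":0,"grip":-1},{"dx":-0.03,"dy":0.035,"dz":0,"ax":0,"ay":0,"az":0,"grip":-1},{"dx":-0.06,"dy":0.035,"dz":0,"ax":0,"ay":0,"az":0,"grip":-1},{"dx":-0.08,"dy":0.035,"dz":0,"ax":0,"ay":0,"az":0,"grip":-1}]'
python3 -m jog '[{"dx":-0.02,"dy":0,"dz":0,"ax":0,"ay":0,"az":0,"grip":-1},{"dx":-0.04,"dy":0,"dz":0,"ax":0,"ay":0,"az":0,"grip":-1},{"dx":-0.055,"dy":0,"dz":0,"ax":0,"ay":0,"az":0,"grip":-1},{"dx":-0.07,"dy":0,"dz":0,"ax":0,"ay":0,"az":0,"grip":-1},{"dx":-0.08,"dy":0,"dz":0,"ax":0,"ay":0,"az":0,"grip":-1}]'
python3 - <<'E'
from arc import *
s,R=tool();W=lambda x,y:np.r_[piv+x*ex+y*ey,.043]
print('end',togo(W(.091,.0167)))
E
```

```text
clock: 9.48
position: [0.6536, 0.1356, 0.0439]
ee_rot: [0.003, 0.869, 0.495, 0.004]
contact_force: [8.9, -2.2, -3.5]
width: -0.0003
gripper_force: 4.3
clock: 9.9
position: [0.6454, 0.1169, 0.044]
ee_rot: [0.005, 0.869, 0.495, 0.005]
contact_force: [10.7, -5.7, -5.9]
width: 0.0002
gripper_force: 6.0
end [-0.04312954 -0.05258327  0.003082  ]
```

The tool is now deflected to the outer side of the stud instead. I'll lift clear, then measure the bar's line numerically from both cameras. I won't view any more pictures, because I have already opened 11, one over the 10 allowed.

```bash
python3 -m jog '[{"dx":0.04,"dy":0,"dz":-0.02,"ax":0,"ay":0,"az":0,"grip":-1},{"dx":0.06,"dy":0,"dz":-0.15,"ax":0,"ay":0,"az":0,"grip":-1},{"dx":0.06,"dy":-0.3,"dz":-0.3,"ax":0,"ay":0,"az":0,"grip":-1},{"dx":0.06,"dy":-0.6,"dz":-0.3,"ax":0,"ay":0,"az":0,"grip":-1},{"dx":0.06,"dy":-0.6,"dz":-0.3,"ax":0,"ay":0,"az":0,"grip":-1}]'
cat > bar.py <<'E'
from fit import *
from arc import *
def bar():
    for n in('top','scene'):
        d=shot(n);g=d['img'].mean(2)
        # mean brightness of the ray-plane samples along radial lines, bar plane z=.036
        pv=piv if n=='top' else np.array([.549,.1605])
        best=[]
        for a in range(-10,115,1):
            t=np.radians(a);u=np.cos(t)*ex+np.sin(t)*ey;w=np.array([-u[1],u[0]])
            I=[]
            for r in np.arange(.02,.082,.004):
                c,l,rr=[g[tuple(np.round(proj(d,np.r_[pv+r*u+k*w,.036])).astype(int)[::-1])] for k in(0,-.011,.011)]
                I.append((c,l,rr))
            I=np.array(I);best.append((a,np.std(I[:,0]),np.median(I[:,0])-np.median(I[:,1]),np.median(I[:,0])-np.median(I[:,2]),np.median(I[:,0])))
        best.sort(key=lambda q:-min(q[2],q[3]));print(n);[print(' deg %d std %.0f dL %.0f dR %.0f I %.0f'%q) for q in best[:4]]
    return d
E
python3 - <<'E'
from bar import *
bar();a=shot('top');fit(a,(245,170,280,205),.028,(110,130))
s=manip.get_state();print(s['clock'],s['position'])
E
```

```text
clock: 10.32
position: [0.5438, 0.1937, 0.114]
ee_rot: [0.0, 0.87, 0.494, 0.001]
contact_force: [-0.4, 1.8, 0.1]
width: -0.0
gripper_force: 0.0
top
 deg 15 std 1 dL 43 dR 40 I 86
 deg 16 std 1 dL 43 dR 38 I 86
 deg 18 std 1 dL 45 dR 37 I 87
 deg 17 std 1 dL 44 dR 37 I 87
scene
 deg 21 std 1 dL 25 dR 28 I 56
 deg 20 std 1 dL 28 dR 25 I 56
 deg 19 std 1 dL 28 dR 20 I 56
 deg 22 std 1 dL 20 dR 30 I 57
thr 110 206 ctr [0.5678 0.1148] rms 0.0078
thr 130 202 ctr [0.5685 0.1153] rms 0.0082
10.4667 [0.54123661 0.19471431 0.11389143]
```

The bar is at about 18° in both views. The fingertips turn out to be only about 14 mm thick along tool y, which is why the stud rolled off. I'll turn the tool 90° so that the 22 mm wide face pushes.

```bash

python3 -m jog '[{"dx":0,"dy":0,"dz":0,"ax":0,"ay":0,"az":0.38,"grip":-1},{"dx":0,"dy":0,"dz":0,"ax":0,"ay":0,"az":0.38,"grip":-1},{"dx":0,"dy":0,"dz":0,"ax":0,"ay":0,"az":0.38,"grip":-1},{"dx":0,"dy":0,"dz":0,"ax":0,"ay":0,"az":0.38,"grip":-1},{"dx":0,"dy":0,"dz":0,"ax":0,"ay":0,"az":0.38,"grip":-1}]'
python3 -m jog '[{"dx":0,"dy":0,"dz":0,"ax":0,"ay":0,"az":0.38,"grip":-1},{"dx":0,"dy":0,"dz":0,"ax":0,"ay":0,"az":0.38,"grip":-1},{"dx":0,"dy":0,"dz":0,"ax":0,"ay":0,"az":0.38,"grip":-1},{"dx":0,"dy":0,"dz":0,"ax":0,"ay":0,"az":0.38,"grip":-1},{"dx":0,"dy":0,"dz":0,"ax":0,"ay":0,"az":0.38,"grip":-1}]'
python3 -m jog '[{"dx":0,"dy":0,"dz":0,"ax":0,"ay":0,"az":0.24,"grip":-1},{"dx":0,"dy":0,"dz":0,"ax":0,"ay":0,"az":0.24,"grip":-1},{"dx":0,"dy":0,"dz":0,"ax":0,"ay":0,"az":0.24,"grip":-1},{"dx":0,"dy":0,"dz":0,"ax":0,"ay":0,"az":0.24,"grip":-1}]'
cat >> arc.py <<'E'
W=lambda x,y:np.r_[piv+x*ex+y*ey,.043]
E
python3 - <<'E'
from arc import *
s,R=tool();print(np.degrees(np.arctan2(R[1,0],R[0,0])),R[:,2],s['qpos'])
print(W(.083,.056),togo(W(.083,.056)),togo(W(.092,.0129)))
E
```

```text
clock: 10.88
position: [0.5451, 0.193, 0.1127]
ee_rot: [0.0, 0.977, 0.214, 0.0]
contact_force: [0.0, 0.0, 0.1]
width: -0.0002
gripper_force: 0.0
clock: 11.3
position: [0.5451, 0.193, 0.1126]
ee_rot: [0.0, 0.997, -0.083, 0.0]
contact_force: [0.0, 0.4, 0.1]
width: 0.0
gripper_force: 0.0
clock: 11.63
position: [0.545, 0.1931, 0.1126]
ee_rot: [0.0, 0.964, -0.266, 0.0]
contact_force: [0.3, 0.5, 0.7]
width: -0.0002
gripper_force: 0.0
-30.86686562761567 [ 4.97962848e-04 -5.98429996e-04 -9.99999697e-01] [ 2.20613099e-01  3.69630533e-01  1.67775107e+00 -7.79931816e-04
  1.09385624e+00  2.33049587e+00]
[0.647978 0.149471 0.043   ] [ 0.44274659 -0.06152065  0.27880008] [0.44989703 0.11438687 0.27885075]
```

```bash

python3 -m jog '[{"dx":0.15,"dy":-0.06,"dz":0,"ax":0,"ay":0,"az":0,"grip":-1},{"dx":0.3,"dy":-0.06,"dz":0,"ax":0,"ay":0,"az":0,"grip":-1},{"dx":0.44,"dy":-0.06,"dz":0,"ax":0,"ay":0,"az":0,"grip":-1},{"dx":0.44,"dy":-0.06,"dz":0.06,"ax":0,"ay":0,"az":0,"grip":-1},{"dx":0.44,"dy":-0.06,"dz":0.14,"ax":0,"ay":0,"az":0,"grip":-1}]'
python3 -m jog '[{"dx":0,"dy":0,"dz":0.06,"ax":0,"ay":0,"az":0,"grip":-1},{"dx":0,"dy":0,"dz":0.11,"ax":0,"ay":0,"az":0,"grip":-1},{"dx":0,"dy":0,"dz":0.138,"ax":0,"ay":0,"az":0,"grip":-1},{"dx":0,"dy":0,"dz":0.138,"ax":0,"ay":0,"az":0,"grip":-1}]'
python3 -m jog '[{"dx":0,"dy":0.02,"dz":0,"ax":0,"ay":0,"az":0,"grip":-1},{"dx":0,"dy":0.04,"dz":0,"ax":0,"ay":0,"az":0,"grip":-1},{"dx":0.002,"dy":0.06,"dz":0,"ax":0,"ay":0,"az":0,"grip":-1},{"dx":0.003,"dy":0.08,"dz":0,"ax":0,"ay":0,"az":0,"grip":-1},{"dx":0.004,"dy":0.1,"dz":0,"ax":0,"ay":0,"az":0,"grip":-1}]'
python3 - <<'E'
from arc import *
print(togo(W(.092,.0129)))
E
```

```text
clock: 12.05
position: [0.6508, 0.1488, 0.0789]
ee_rot: [-0.001, 0.964, -0.264, 0.003]
contact_force: [-0.1, 0.2, -0.8]
width: 0.0
gripper_force: 0.0
clock: 12.38
position: [0.6454, 0.1501, 0.0413]
ee_rot: [0.001, 0.965, -0.264, -0.002]
contact_force: [0.3, 0.8, -0.3]
width: -0.0001
gripper_force: 0.0
clock: 12.8
position: [0.6349, 0.1288, 0.0444]
ee_rot: [-0.0, 0.964, -0.264, 0.001]
contact_force: [1.5, 0.3, 0.2]
width: -0.0002
gripper_force: 0.4
[0.0092479  0.07796886 0.00565072]
```

Clean contact at about 1.5 N. I'll continue to the stop.

```bash

python3 -m jog '[{"dx":0.002,"dy":0.018,"dz":0,"ax":0,"ay":0,"az":0,"grip":-1},{"dx":0.004,"dy":0.034,"dz":0,"ax":0,"ay":0,"az":0,"grip":-1},{"dx":0.005,"dy":0.046,"dz":0,"ax":0,"ay":0,"az":0,"grip":-1},{"dx":0.005,"dy":0.056,"dz":0,"ax":0,"ay":0,"az":0,"grip":-1},{"dx":0.005,"dy":0.06,"dz":0,"ax":0,"ay":0,"az":0,"grip":-1}]'
python3 -m jog '[{"dx":0,"dy":0.006,"dz":0,"ax":0,"ay":0,"az":0,"grip":-1},{"dx":0,"dy":0.012,"dz":0,"ax":0,"ay":0,"az":0,"grip":-1},{"dx":0,"dy":0.018,"dz":0,"ax":0,"ay":0,"az":0,"grip":-1},{"dx":0,"dy":0.018,"dz":0,"ax":0,"ay":0,"az":0,"grip":-1}]'
python3 - <<'E'
from arc import *
print(togo(W(.092,.0129)))
E
```

```text
clock: 13.22
position: [0.6274, 0.1154, 0.0434]
ee_rot: [0.0, 0.964, -0.265, -0.0]
contact_force: [-0.8, 1.2, 0.6]
width: -0.0002
gripper_force: 0.3
clock: 13.55
position: [0.6253, 0.1118, 0.0434]
ee_rot: [-0.0, 0.964, -0.265, -0.0]
contact_force: [-0.1, 1.3, -0.1]
width: -0.0
gripper_force: 0.2
[0.00795714 0.00013274 0.00142534]
```

```bash

python3 -m jog '[{"dx":0,"dy":0.006,"dz":0,"ax":0,"ay":0,"az":0,"grip":-1},{"dx":0,"dy":0.012,"dz":0,"ax":0,"ay":0,"az":0,"grip":-1},{"dx":0,"dy":0.014,"dz":0,"ax":0,"ay":0,"az":0,"grip":-1}]'
python3 - <<'E'
from bar import *
bar();print(manip.get_state()['contact_force'])
E
```

```text
clock: 13.8
position: [0.625, 0.1112, 0.0435]
ee_rot: [-0.003, 0.964, -0.265, 0.001]
contact_force: [3.3, 8.1, -2.7]
width: 0.0001
gripper_force: 4.3
top
 deg 86 std 40 dL 29 dR 18 I 145
 deg 1 std 18 dL 17 dR 37 I 136
 deg 2 std 18 dL 16 dR 37 I 136
 deg 3 std 17 dL 15 dR 40 I 136
scene
 deg 66 std 37 dL 35 dR 5 I 116
 deg 68 std 37 dL 29 dR 4 I 116
 deg 95 std 35 dL 3 dR 7 I 117
 deg 96 std 35 dL 3 dR 6 I 117
[ 2.63314405  6.94202493 -2.65749336]
```

The tool stalled with the force at 8 N and rising, so the bar is against its stop. I'll back off along -y, lift away and verify.

```bash

python3 -m jog '[{"dx":0,"dy":-0.04,"dz":0,"ax":0,"ay":0,"az":0,"grip":-1},{"dx":0,"dy":-0.08,"dz":0,"ax":0,"ay":0,"az":0,"grip":-1},{"dx":0,"dy":-0.08,"dz":-0.15,"ax":0,"ay":0,"az":0,"grip":-1},{"dx":0,"dy":-0.08,"dz":-0.3,"ax":0,"ay":0,"az":0,"grip":-1},{"dx":0,"dy":-0.08,"dz":-0.4,"ax":0,"ay":0,"az":0,"grip":-1}]'
python3 -m jog '[{"dx":-0.15,"dy":-0.4,"dz":-0.1,"ax":0,"ay":0,"az":0,"grip":-1},{"dx":-0.3,"dy":-0.6,"dz":-0.2,"ax":0,"ay":0,"az":0,"grip":-1},{"dx":-0.3,"dy":-0.7,"dz":-0.2,"ax":0,"ay":0,"az":0,"grip":-1},{"dx":-0.3,"dy":-0.7,"dz":-0.2,"ax":0,"ay":0,"az":0,"grip":-1},{"dx":-0.3,"dy":-0.7,"dz":-0.2,"ax":0,"ay":0,"az":0,"grip":-1}]'
python3 - <<'E'
from bar import *
b=bar();a=shot('top')
fit(a,(248,172,278,203),.028,(120,150))
fit(b,(238,220,276,245),.028,(100,130))
# dark stud blob near its locked place (top view)
u,v=proj(a,np.r_[piv+.094*ex,.05]);g=a['img'].max(2);x0,y0=int(u)-9,int(v)-9;m=(g[y0:y0+19,x0:x0+19]<65).astype(np.uint8)
n,l,s,ce=cv2.connectedComponentsWithStats(m)
print('stud expected',u,v)
for k in range(1,n):
    if s[k,4]>8:
        p=ray(a,*(ce[k]+[x0,y0]),.05)[:2]-piv;print(ce[k]+[x0,y0],s[k,4],'nest rel',p@ex,p@ey,np.degrees(np.arctan2(p@ey,p@ex)))
E
```

```text
clock: 14.32
position: [0.6352, 0.1264, 0.1462]
ee_rot: [0.0, 0.964, -0.264, 0.001]
contact_force: [1.7, -0.5, 1.1]
width: 0.0003
gripper_force: 0.0
clock: 14.73
position: [0.659, 0.3185, 0.1946]
ee_rot: [-0.001, 0.965, -0.264, 0.001]
contact_force: [0.8, -0.5, 0.0]
width: 0.0001
gripper_force: 0.0
top
 deg 53 std 45 dL 26 dR 8 I 142
 deg 58 std 43 dL 8 dR 7 I 142
 deg 59 std 41 dL 6 dR 5 I 139
 deg 54 std 44 dL 18 dR 5 I 141
scene
 deg 85 std 48 dL 6 dR 8 I 125
 deg 84 std 48 dL 6 dR 8 I 124
 deg 74 std 49 dL 60 dR 5 I 123
 deg 68 std 50 dL 78 dR 4 I 123
thr 120 149 ctr [0.5685 0.1152] rms 0.0027
thr 150 136 ctr [0.5685 0.1163] rms 0.0022
thr 100 122 ctr [0.5688 0.1156] rms 0.0024
thr 130 109 ctr [0.5685 0.1175] rms 0.0025
stud expected 270.6523318871407 157.9777605108167
```

The block is still centred in the seat. The bar's own contrast is poor against the pale disc, so I'll look for the bar's edges and the stud directly.

```bash
python3 - <<'E'
from bar import *
a=shot('top');g=a['img'].mean(2).astype(np.float32)
ys=np.arange(-.024,.036,.003);print('y mm',(ys*1000).round().astype(int))
for r in(.02,.03,.06,.07,.08,.088,.094,.1):
    q=np.float32([proj(a,np.r_[piv+r*ex+y*ey,.036 if r<.087 else .05]) for y in ys])
    print(int(r*1000),cv2.remap(g,q[:,:1].copy(),q[:,1:].copy(),1).ravel().round().astype(int))
E
```

```text
y mm [-24 -21 -18 -15 -12  -9  -6  -3   0   3   6   9  12  15  18  21  24  27
  30  33]
20 [ 69  69  59  50  41  43  71  89  89  87  87  54  45  44  44  42  45  51
  74 110]
30 [108 107 109 106 106 103  84  89  89  88  84  49  45  45  43  42  43  73
 134 144]
60 [184 182 155 107 106  98  83  89  90  88  81  47  44  44  45  43  44  80
 136 141]
70 [ 82  77  80  83  86  78 126 161 149 128  87  48  45  44  45  44  46  55
  75  70]
80 [ 84  84  84  84  85  90 145 164 165 165 147  89  86  85  85  83  78  68
  84  80]
88 [ 87  85  89 150 158 138 153  98  91 112  89  85 126 116  91 137 109 140
 141 129]
94 [ 87  85  83  83  83  86  71  86  85  83  82  85  86  97 101  91  98 136
 145 146]
100 [144 132 133 138 101  72  84 127 129 135 146 147 145 147 148 142 141 131
 148 151]
```

Between 20 and 80 mm from the pivot, the bar spans y = -7 to +7 mm, so it lies along nest +x and is locked to within about 1°. I'm handing it in.

```bash
python3 -c "
from rig import manip;print(manip.sign_off())"
```

```text
the job is handed in; nothing more can be done
None
```

I handed the job in at about 15 s of the 48 s: by my final measurements the block is in its seat and the bar is within about 1° of its stop, but sign-off returned no verdict, and I viewed 11 pictures, one over the limit of 10.

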